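# Count the three full wheel cases into the order tray

## Robot

A 6-joint arm with a two-finger parallel gripper is mounted at the origin on the work surface. World frame = base frame: x ahead of the robot, y to its left, z up, the work surface at z = 0. Lengths are in m, angles in rad, forces in N, time in s.
With the tool pointing down it reaches from about 0.3 to 0.85 m from the base axis. Payload 5.4 kg.
Tool frame: the origin (TCP) lies at the very end of the fingers, on their centre line; the grasp point (between the pads) lies r.grip_depth behind it (r.grip_depth is the distance from the TCP to the grasp point, in m); z points along the fingers, y is the direction in which the jaws open and shut (so a half turn about z gives the same grasp; the last joint's range is limited). The gripper opens to 85 mm and grips with 20 to 120 N. Pads are 22 mm wide; open, the fingers measure 114 mm over their backs; the gripper's body (76 mm by 85 mm) begins 54 mm behind the grasp point. The pads swing forward as they close: fully open they stand 13 mm farther back than shut.
Start: joints at [1.051, 0.158, 1.597, -0, 1.386, -0.21], TCP at [0.175, 0.548, 0.231] pointing down, gripper open.
Joint ranges: [-2.91, 2.91], [-0.94, 2.29], [0.18, 2.7], [-1.29, 4.43], [0.17, 2.64], [-3, 3]. Speed limits (rad/s): [2.57, 2.57, 3.14, 3.14, 3.14, 3.14].

## Interface

Orientations are given as a 3x3 rotation matrix whose columns are the frame's x, y, z axes.
In Python, from station import r gives the robot as it stands.
- The arm moves only by the tool move_arm, never from a script. Its arguments are lists of equal length, an entry for each row: "slide": the shift along the world's x, y, z normalised to -1 to 1, where 1 is 25 cm, a list of three; "turn": the turn, a rotation vector about the world's x, y, z normalised to -1 to 1, where 1 is 6 degrees, a list of three; "fingers": the closure, from 0 (fully open) to 1 (shut). A call has exactly 5 rows; each row shifts and turns the commanded pose from where the row before left it; what a row does not reach is not made up. A row lasts 1/8 s, in which the tool goes at most 62.5 mm and 10.7 degrees, less where a joint would pass 70% of its speed; a pose out of reach is approached as far as the arm can. A call with a number of a shift or a turn outside -1 to 1 is refused whole. A call with a gripper value outside its range is refused whole. The fingers move at their own pace and stop on an object; the grip force is fixed at half the most. Time passes only in rows, so rows that do not move let the fingers close, or fill a call up. It gives the time, the measured TCP pose, the force and the opening at its end, in the units of the state.
- r.read_state(): the state, without advancing time (a new reading comes with each control period).
- r.camera(name): name is "scene" or "top"; returns the picture (400x640x3 uint8, blue, green, red); there is no depth.
- r.calibration(name): a dict with "fx", "fy", "cx", "cy" (pixels), "extrinsics" (4x4, takes a point from camera to world coordinates). Camera axes: x right, y down, z forward; pixel columns grow to the right and rows downward; lengths in m; the calibration is good to about 2 mm. A picture is of the moment at which its call begins. calibration takes no time and is no camera call.
- r.sign_off(): hands the job in, once; it reports no verdict.
The state is a dict: "t": time; "joint_pos": joint angles; "dq": joint speeds; "effort": joint torques, N m; "tool_pos": TCP position; "tool_rot": TCP orientation; "contact_force": force on the tool from outside, world axes, zero at the start; "ft_torque": the same for the moment, N m; "finger_gap": finger opening in m.
Only numpy, scipy, OpenCV 4.12 (cv2) and the standard library are available. Lean on these libraries where they do the work, as an engineer would, in place of code of your own. Each camera call takes 0.05 s, during which the arm holds its last target. There are 200 camera calls.

## Task

Five closed grinding-wheel cases stand on the black mat, but only three still have their heavy steel wheel inside: tell them by their weight. Stand the three full cases in the wooden order tray and return each of the two empty ones to the dish of its own lid colour on the rack, setting every case down gently and upright. Do not tip a case over, and leave the small bottle and the screwdriver where they are.

Things in the scene. Friction and masses are not known exactly. Their poses are not given: they have to be found in the camera images.
- case_red: closed grey wheel case with a red lid, 50 x 50 mm square and 42 mm high, upright on the mat. Origin: centre of its underside, z up, x and y along its sides. Alike but for the lid. Three of the five hold a steel wheel, two a card blank, never seen, drawn afresh each time. Weight 220 to 325 g with wheel, 50 to 80 g without.
- case_blue: closed grey wheel case with a blue lid, 50 x 50 mm square and 42 mm high, upright on the mat. Origin: centre of its underside, z up, x and y along its sides. Alike but for the lid. Three of the five hold a steel wheel, two a card blank, never seen, drawn afresh each time. Weight 220 to 325 g with wheel, 50 to 80 g without.
- case_yellow: closed grey wheel case with a yellow lid, 50 x 50 mm square and 42 mm high, upright on the mat. Origin: centre of its underside, z up, x and y along its sides. Alike but for the lid. Three of the five hold a steel wheel, two a card blank, never seen, drawn afresh each time. Weight 220 to 325 g with wheel, 50 to 80 g without.
- case_green: closed grey wheel case with a green lid, 50 x 50 mm square and 42 mm high, upright on the mat. Origin: centre of its underside, z up, x and y along its sides. Alike but for the lid. Three of the five hold a steel wheel, two a card blank, never seen, drawn afresh each time. Weight 220 to 325 g with wheel, 50 to 80 g without.
- case_white: closed grey wheel case with a white lid, 50 x 50 mm square and 42 mm high, upright on the mat. Origin: centre of its underside, z up, x and y along its sides. Alike but for the lid. Three of the five hold a steel wheel, two a card blank, never seen, drawn afresh each time. Weight 220 to 325 g with wheel, 50 to 80 g without.
- slot_red: red square shallow dish, 66 mm outside, 60 mm inside, fixed on the rack: the home of the case with the red lid. Origin: centre of its underside (4 mm above the table), z up, x and y along its sides; its floor is 2 mm above the origin, its rim 6 mm. Five dishes in a row along y, 69 mm apart, order changes. A case fits any way round.
- slot_blue: blue square shallow dish, 66 mm outside, 60 mm inside, fixed on the rack: the home of the case with the blue lid. Origin: centre of its underside (4 mm above the table), z up, x and y along its sides; its floor is 2 mm above the origin, its rim 6 mm. Five dishes in a row along y, 69 mm apart, order changes. A case fits any way round.
- slot_yellow: yellow square shallow dish, 66 mm outside, 60 mm inside, fixed on the rack: the home of the case with the yellow lid. Origin: centre of its underside (4 mm above the table), z up, x and y along its sides; its floor is 2 mm above the origin, its rim 6 mm. Five dishes in a row along y, 69 mm apart, order changes. A case fits any way round.
- slot_green: green square shallow dish, 66 mm outside, 60 mm inside, fixed on the rack: the home of the case with the green lid. Origin: centre of its underside (4 mm above the table), z up, x and y along its sides; its floor is 2 mm above the origin, its rim 6 mm. Five dishes in a row along y, 69 mm apart, order changes. A case fits any way round.
- slot_white: white square shallow dish, 66 mm outside, 60 mm inside, fixed on the rack: the home of the case with the white lid. Origin: centre of its underside (4 mm above the table), z up, x and y along its sides; its floor is 2 mm above the origin, its rim 6 mm. Five dishes in a row along y, 69 mm apart, order changes. A case fits any way round.
- tray: the order tray: open light wooden tray, 84 mm (its x) by 226 mm (its y) outside, walls 4 mm thick and 10 mm high, fixed. Origin: centre of its underside on the table; its floor is 4 mm above the origin. Room for three cases in a row along its y, about 70 mm apart.
- mat: thin black rubber mat, 200 mm (x) by 320 mm (y), 2 mm thick, fixed; the five cases and the small bottle stand on it about 95 to 100 mm apart. It and the tray lie one on the left, one on the right; which is which changes. Origin: centre of its underside.
- bottle: small bottle, 28 mm across, 58 mm high, on the mat among the cases; leave it. Origin: centre of its underside
- driver: screwdriver, 170 mm long, lying along its x on the right; leave it. Origin: under the middle of it
There are look-alikes about, which are no part of the job. Leave any pink look-alike of the case_white alone.

How it is judged:
By the outcome, as a careful person would: the job done as asked, in the order asked, and still so for the second after the job is handed in, with the robot touching nothing.
It also fails if it takes over 70 s, if anything falls off the work surface, if the arm or the gripper's body presses on something with over 40 N, if the wrist force passes 120 N, or if a joint passes its speed limit or range.

## Working session

There is one attempt and no reset: what is moved stays moved. The work goes in short steps, Python scripts to look and compute and a tool call to move; the robot and the scene stay as the last step left them, time stands still between calls to the robot, and variables do not carry over. Pictures are saved under pics/ and viewed, about 8 in all and at most 12, crops included, and the job is handed in when it is done.

Besides the shell and the picture viewer there is one more tool, called after "Request:" in YAML: its name, and indented under it one key for each argument. move_arm: Moves the arm, as the interface text tells. Scaled input: -1 to 1 covers 25 cm each way for a shift and 6 degrees each way for a turn. Its arguments: {"type":"object","properties":{"slide":{"type":"array","items":{"type":"array","items":{"type":"number","minimum":-1,"maximum":1}}},"turn":{"type":"array","items":{"type":"array","items":{"type":"number","minimum":-1,"maximum":1}}},"fingers":{"type":"array","items":{"type":"number"}}},"required":["slide","turn","fingers"]}

```bash
ls; mkdir -p pics; python3 - <<'E'
from station import r
import cv2, numpy as np
for n in("top","scene"):
    im=r.camera(n); cv2.imwrite(f"pics/{n}0.png",im); c=r.calibration(n); print(n,c["fx"],c["cx"],c["cy"],np.round(c["extrinsics"],4).tolist())
s=r.read_state(); print({k:np.round(v,3).tolist() for k,v in s.items()}, r.grip_depth)
E
```

```text
pics
top 479.17009757574516 325.41473124233477 201.95116403931848 [[0.0615, -0.9777, 0.2006, 0.2818], [-0.9981, -0.0612, 0.008, -0.09], [0.0045, -0.2007, -0.9796, 1.4663], [0.0, 0.0, 0.0, 1.0]]
scene 384.0871327115935 317.7629867317822 196.8045546349033 [[-0.7407, 0.396, -0.5428, 1.0396], [0.6715, 0.4089, -0.618, 0.4899], [-0.0228, -0.8222, -0.5688, 0.5694], [0.0, 0.0, 0.0, 1.0]]
{'t': 0.1, 'joint_pos': [1.051, 0.159, 1.598, 0.0, 1.386, -0.21], 'dq': [0.0, -0.002, -0.003, 0.0, -0.001, 0.001], 'effort': [-0.0, -39.699, -33.234, -0.0, 0.004, -0.0], 'tool_pos': [0.175, 0.547, 0.23], 'tool_rot': [[-0.952, 0.305, -0.001], [0.305, 0.952, -0.001], [0.0, -0.002, -1.0]], 'contact_force': [0.08, -0.038, -0.422], 'ft_torque': [0.004, 0.015, 0.033], 'finger_gap': 0.086} 0.0187
```

View pics/top0.png

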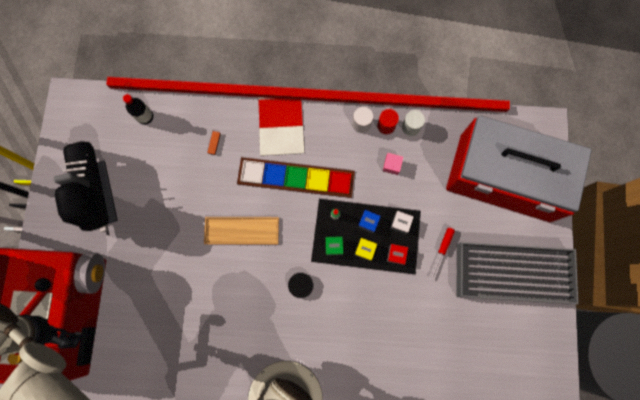

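View pics/scene0.png

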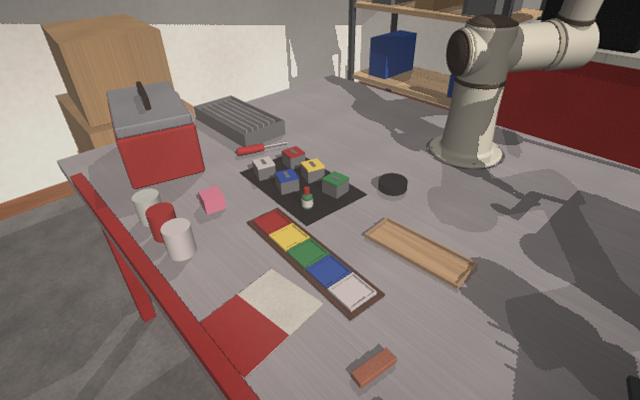

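Candidates (top view):
- **Cases on the mat:** green (334,246), yellow (366,248), red (398,254), blue (370,220), white (402,221).
- **Look-alikes to leave:** pink block (393,162), the cups (363–415,120), the red and white sheet (280,125) and the bottle (335,214).
- **Dishes:** white, blue, green, yellow and red from (253,172) to (341,182).
- **Tray:** (242,231).

I choose the five on the black mat and measure them now, with one close crop to check.

```bash
cat > h.py <<'E'
import cv2, numpy as np
from station import r
HS={"red":((172,120,60),(5,255,255)),"yellow":((20,120,80),(35,255,255)),"green":((45,100,40),(85,255,255)),"blue":((100,120,50),(125,255,255)),"white":((0,0,130),(180,70,255))}
def mask(im,c):
    h=cv2.cvtColor(im,cv2.COLOR_BGR2HSV); lo,hi=HS[c]
    if lo[0]>hi[0]: return cv2.inRange(h,(lo[0],)+lo[1:],(180,)+hi[1:])|cv2.inRange(h,(0,)+lo[1:],hi)
    return cv2.inRange(h,lo,hi)
def ray(cam,uv,z):
    c=r.calibration(cam);E=np.array(c["extrinsics"]);uv=np.atleast_2d(uv)
    d=np.c_[(uv[:,0]-c["cx"])/c["fx"],(uv[:,1]-c["cy"])/c["fy"],np.ones(len(uv))]@E[:3,:3].T
    return E[:3,3]+d*((z-E[2,3])/d[:,2])[:,None]
def find(im,c,roi,z,cam="top",amin=60):
    """largest blob of colour c in roi (u0,v0,u1,v1) -> (pixel, xyz, yaw mod 90 deg, sides mm)"""
    m=np.zeros(im.shape[:2],np.uint8);u0,v0,u1,v1=roi;m[v0:v1,u0:u1]=mask(im,c)[v0:v1,u0:u1]
    m=cv2.morphologyEx(m,cv2.MORPH_CLOSE,np.ones((3,3)))
    cs=[k for k in cv2.findContours(m,cv2.RETR_EXTERNAL,cv2.CHAIN_APPROX_NONE)[0] if cv2.contourArea(k)>amin]
    if not cs: return None
    k=max(cs,key=cv2.contourArea)[:,0]
    P=ray(cam,k,z)[:,:2]; (ctr,sz,a)=cv2.minAreaRect((P*1000).astype(np.float32))
    return k.mean(0).round(1),np.round(np.array(ctr)/1000,4),round((a+45)%90-45,1),np.round(sz,0)
E
python3 - <<'E'
from h import *
im=cv2.imread("pics/top0.png")
for c,(u,v) in dict(green=(334,246),yellow=(366,248),red=(398,254),blue=(370,220),white=(402,221)).items():
    print("case",c,find(im,c,(u-15,v-15,u+15,v+15),.044))
for c,(u,v) in dict(white=(253,172),blue=(275,175),green=(297,178),yellow=(318,180),red=(341,182)).items():
    print("slot",c,find(im,c,(u-14,v-14,u+14,v+14),.008))
h=cv2.cvtColor(im,cv2.COLOR_BGR2HSV);
m=cv2.inRange(h,(8,70,60),(25,255,255));m[:,:190]=0;m[:205]=0;m[260:]=0;m[:,300:]=0
k=max(cv2.findContours(m,0,1)[0],key=cv2.contourArea)[:,0];print("tray",k.mean(0),cv2.minAreaRect((ray("top",k,.01)[:,:2]*1000).astype(np.float32)))
print("bottle",ray("top",(335,214),.05)); print("puck",ray("top",(301,286),.02))
cv2.imwrite("pics/crop.png",cv2.resize(im[145:295,195:425],None,fx=3.4,fy=3.4,interpolation=cv2.INTER_CUBIC))
E
```

```text
case green (array([333.9, 245. ]), array([ 0.4443, -0.112 ]), 3.6, array([54., 54.]))
case yellow (array([365.6, 248.5]), array([ 0.4393, -0.2066]), -17.1, array([55., 56.]))
case red (array([397.6, 253.6]), array([ 0.4302, -0.3014]), -7.8, array([57., 56.]))
case blue (array([369.2, 220.3]), array([ 0.525 , -0.2132]), -18.7, array([56., 56.]))
case white (array([402.1, 221. ]), array([ 0.5288, -0.3122]), -16.5, array([52., 52.]))
slot white (array([253.5, 169.3]), array([0.6711, 0.1559]), -3.7, array([71., 83.]))
slot blue (array([274., 174.]), array([0.6597, 0.0887]), -4.2, array([66., 68.]))
slot green (array([295.3, 176.8]), array([0.6556, 0.0213]), -3.4, array([66., 67.]))
slot yellow (array([316.9, 179. ]), array([ 0.6521, -0.0467]), -3.5, array([71., 73.]))
slot red (array([339.7, 182.1]), array([ 0.647 , -0.1211]), -2.7, array([72., 73.]))
tray [241.20603015 230.22110553] ((476.66156005859375, 174.14361572265625), (86.53720092773438, 230.6246795654297), 3.5582549571990967)
bottle [[ 0.53681227 -0.10947105  0.05      ]]
puck [[ 0.31885206 -0.02148309  0.02      ]]
```

View pics/crop.png

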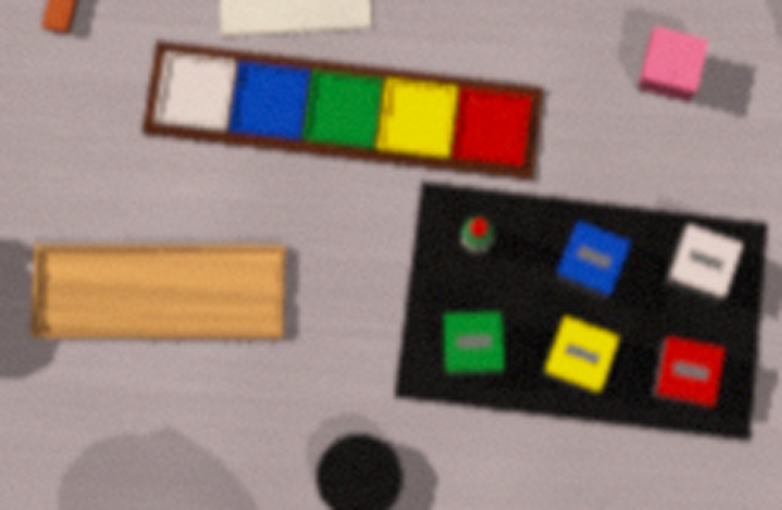

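The crop confirms the five lidded cases on the mat. The pink block and bottle are apart from them, and the dishes run white, blue, green, yellow, red from left to right. Moving over green first.

Request:
move_arm:
  slide:
    - [0.072,-0.176,-0.029]
    - [0.072,-0.176,-0.029]
    - [0.072,-0.176,-0.029]
    - [0.072,-0.176,-0.029]
    - [0.072,-0.176,-0.029]
  turn:
    - [0,0,-0.763]
    - [0,0,-0.763]
    - [0,0,-0.763]
    - [0,0,-0.763]
    - [0,0,-0.763]
  fingers: [0.2,0.2,0.2,0.2,0.2]

```text
t: 0.72
tool_pos: [0.2654, 0.3261, 0.1945]
tool_rot: [[-0.757, 0.653, -0.0], [0.653, 0.757, -0.0], [-0.0, -0.0, -1.0]]
contact_force: [0.4, -0.2, 0.2]
finger_gap: 0.0682
```

Request:
move_arm:
  slide:
    - [0.072,-0.176,-0.029]
    - [0.072,-0.176,-0.029]
    - [0.072,-0.176,-0.029]
    - [0.072,-0.176,-0.029]
    - [0.072,-0.176,-0.029]
  turn:
    - [0,0,-0.763]
    - [0,0,-0.763]
    - [0,0,-0.763]
    - [0,0,-0.763]
    - [0,0,-0.763]
  fingers: [0.2,0.2,0.2,0.2,0.2]

```text
t: 1.35
tool_pos: [0.3555, 0.1061, 0.1584]
tool_rot: [[-0.443, 0.896, 0.0], [0.896, 0.443, 0.0], [-0.0, 0.0, -1.0]]
contact_force: [1.0, 1.0, -0.6]
finger_gap: 0.0684
```

Request:
move_arm:
  slide:
    - [0.072,-0.176,-0.029]
    - [0.072,-0.176,-0.029]
    - [0.072,-0.176,-0.029]
    - [0.072,-0.176,-0.029]
    - [0.072,-0.176,-0.029]
  turn:
    - [0,0,-0.763]
    - [0,0,-0.763]
    - [0,0,-0.763]
    - [0,0,-0.763]
    - [0,0,-0.763]
  fingers: [0.2,0.2,0.2,0.2,0.2]

```text
t: 1.98
tool_pos: [0.4454, -0.1139, 0.122]
tool_rot: [[-0.059, 0.998, -0.0], [0.998, 0.059, 0.0], [0.0, -0.0, -1.0]]
contact_force: [0.3, 0.5, 0.5]
finger_gap: 0.0686
```

Request:
move_arm:
  slide:
    - [-0.005,0.008,-0.14]
    - [0,0,-0.14]
    - [0,0,-0.1]
    - [0,0,-0.05]
    - [0,0,0]
  turn:
    - [0,0,0]
    - [0,0,0]
    - [0,0,0]
    - [0,0,0]
    - [0,0,0]
  fingers: [0.2,0.2,0.2,0.2,0.2]

```text
t: 2.6
tool_pos: [0.4435, -0.11, 0.0145]
tool_rot: [[-0.063, 0.998, -0.002], [0.998, 0.063, 0.001], [0.001, -0.001, -1.0]]
contact_force: [0.1, 0.8, -0.2]
finger_gap: 0.068
```

Request:
move_arm:
  slide:
    - [0,0,0]
    - [0,0,0]
    - [0,0,0]
    - [0,0,0]
    - [0,0,0]
  turn:
    - [0,0,0]
    - [0,0,0]
    - [0,0,0]
    - [0,0,0]
    - [0,0,0]
  fingers: [1,1,1,1,1]

```text
t: 3.22
tool_pos: [0.4456, -0.1111, 0.0167]
tool_rot: [[-0.063, 0.998, 0.003], [0.998, 0.063, -0.002], [-0.002, 0.003, -1.0]]
contact_force: [0.0, 0.8, 6.7]
finger_gap: 0.0489
```

Request:
move_arm:
  slide:
    - [0,0,0.08]
    - [0,0,0.12]
    - [0,0,0.12]
    - [0,0,0]
    - [0,0,0]
  turn:
    - [0,0,0]
    - [0,0,0]
    - [0,0,0]
    - [0,0,0]
    - [0,0,0]
  fingers: [1,1,1,1,1]

```text
t: 3.85
tool_pos: [0.4431, -0.1099, 0.0937]
tool_rot: [[-0.062, 0.998, -0.002], [0.998, 0.062, 0.001], [0.001, -0.002, -1.0]]
contact_force: [-0.4, -0.1, -3.3]
finger_gap: 0.0487
```

```bash
python3 - <<'E'
from h import *
s=r.read_state(); print(s["contact_force"],s["ft_torque"],s["effort"])
cv2.imwrite("pics/g1.png",r.camera("scene")[90:280,200:420].repeat(3,0).repeat(3,1))
s=r.read_state(); print(s["contact_force"],s["ft_torque"],s["effort"])
E
```

```text
[-0.36998057 -0.13433628 -3.25530332] [ 0.02360516 -0.02576359  0.02002109] [-2.05793866e-02 -3.15970480e+01 -3.10291135e+01 -6.82232829e-03
 -6.34666043e-02 -7.84022063e-05]
[ 0.05896903  0.85114581 -2.87733931] [ 0.03886441  0.00569973 -0.00023936] [-9.86843719e-03 -3.12493587e+01 -3.06427753e+01 -6.92219997e-03
 -3.57872515e-02 -2.22505884e-05]
```

View pics/g1.png

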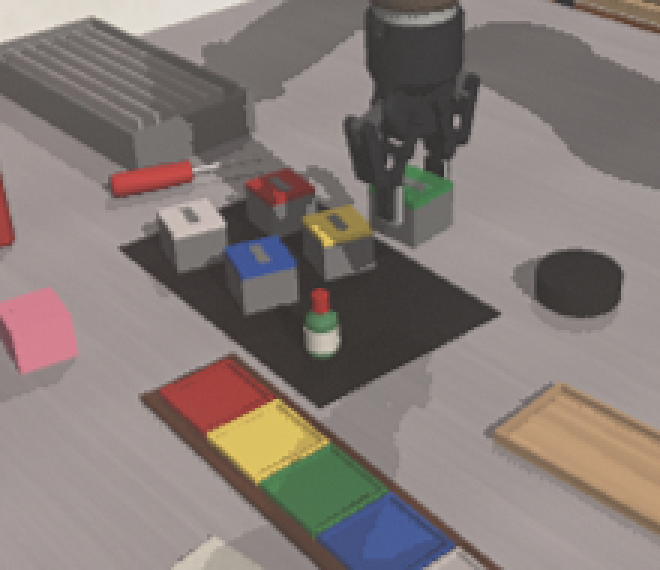

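```bash
python3 - <<'E'
from h import *
def zat(p,x):
    uv=(200+p[0]/3,90+p[1]/3);c=r.calibration("scene");a=ray("scene",uv,0.)[0];b=ray("scene",uv,.1)[0];t=(x-a[0])/(b[0]-a[0]);return np.round(a+t*(b-a),4)
# tip bottom (outer face x~.48), case bottom near corner
for p in((378,218),(388,223),(400,226)): print("tip",p,zat(p,.475),zat(p,.482))
for p in((413,246),(372,225)): print("case corner bottom",p,zat(p,.4690))
print(r.read_state()["tool_pos"])
E
```

```text
tip (378, 218) [ 0.475  -0.1185  0.0977] [ 0.482  -0.111   0.1035]
tip (388, 223) [ 0.475  -0.1066  0.0978] [ 0.482  -0.0992  0.1037]
tip (400, 226) [ 0.475  -0.0925  0.1008] [ 0.482  -0.0853  0.1066]
case corner bottom (413, 246) [ 0.469  -0.0834  0.0833]
case corner bottom (372, 225) [ 0.469  -0.1325  0.0828]
[ 0.4427785  -0.10973155  0.0933627 ]
```

Green weighs about 3 N, so it is full. The picture shows it held upright, with the tips about 15 mm above its underside. It goes to the far tray place.

Request:
move_arm:
  slide:
    - [0.0145,0.177,0]
    - [0.0145,0.177,0]
    - [0.0145,0.177,0]
    - [0.0145,0.177,0]
    - [0.0145,0.177,0]
  turn:
    - [0,0,0]
    - [0,0,0]
    - [0,0,0]
    - [0,0,0]
    - [0,0,0]
  fingers: [1,1,1,1,1]

```text
t: 4.53
tool_pos: [0.4609, 0.1123, 0.0933]
tool_rot: [[-0.062, 0.998, -0.003], [0.998, 0.062, 0.0], [0.0, -0.003, -1.0]]
contact_force: [-0.3, -0.9, -2.3]
finger_gap: 0.0489
```

Request:
move_arm:
  slide:
    - [0.0145,0.177,0]
    - [0.0145,0.177,0]
    - [0.0145,0.177,0]
    - [0,0,-0.08]
    - [0,0,-0.08]
  turn:
    - [0,0,0]
    - [0,0,0]
    - [0,0,0]
    - [0,0,0]
    - [0,0,0]
  fingers: [1,1,1,1,1]

```text
t: 5.15
tool_pos: [0.4718, 0.244, 0.0527]
tool_rot: [[-0.064, 0.998, -0.003], [0.998, 0.064, -0.001], [-0.001, -0.003, -1.0]]
contact_force: [0.3, -0.2, -2.3]
finger_gap: 0.0488
```

Request:
move_arm:
  slide:
    - [0,0,-0.05]
    - [0,0,-0.04]
    - [0,0,-0.02]
    - [0,0,-0.008]
    - [0,0,0]
  turn:
    - [0,0,0]
    - [0,0,0]
    - [0,0,0]
    - [0,0,0]
    - [0,0,0]
  fingers: [1,1,1,1,1]

```text
t: 5.78
tool_pos: [0.4734, 0.2436, 0.0259]
tool_rot: [[-0.062, 0.998, 0.001], [0.998, 0.062, 0.0], [0.0, 0.001, -1.0]]
contact_force: [-0.5, 0.3, -2.5]
finger_gap: 0.049
```

Request:
move_arm:
  slide:
    - [0,0,-0.012]
    - [0,0,-0.01]
    - [0,0,-0.006]
    - [0,0,0]
    - [0,0,0]
  turn:
    - [0,0,0]
    - [0,0,0]
    - [0,0,0]
    - [0,0,0]
    - [0,0,0]
  fingers: [1,1,1,1,1]

```text
t: 6.4
tool_pos: [0.473, 0.2437, 0.0189]
tool_rot: [[-0.062, 0.998, -0.0], [0.998, 0.062, 0.0], [0.0, -0.0, -1.0]]
contact_force: [-2.9, -0.2, 3.5]
finger_gap: 0.0493
```

Request:
move_arm:
  slide:
    - [0,0,0]
    - [0,0,0]
    - [0,0,0.1]
    - [0,0,0.13]
    - [0,0,0.13]
  turn:
    - [0,0,0]
    - [0,0,0]
    - [0,0,0]
    - [0,0,0]
    - [0,0,0]
  fingers: [0.2,0.2,0.2,0.2,0.2]

```text
t: 7.02
tool_pos: [0.4731, 0.2435, 0.1094]
tool_rot: [[-0.062, 0.998, 0.0], [0.998, 0.062, 0.0], [0.0, 0.0, -1.0]]
contact_force: [0.1, -0.6, 0.6]
finger_gap: 0.0682
```

Request:
move_arm:
  slide:
    - [-0.0135,-0.18,0]
    - [-0.0135,-0.18,0]
    - [-0.0135,-0.18,0]
    - [-0.0135,-0.18,0]
    - [-0.0135,-0.18,0]
  turn:
    - [0,0,-0.343]
    - [0,0,-0.343]
    - [0,0,-0.343]
    - [0,0,-0.343]
    - [0,0,-0.343]
  fingers: [0.2,0.2,0.2,0.2,0.2]

```text
t: 7.65
tool_pos: [0.4562, 0.0171, 0.1088]
tool_rot: [[0.118, 0.993, 0.001], [0.993, -0.118, -0.0], [-0.0, 0.001, -1.0]]
contact_force: [0.0, -0.5, 0.1]
finger_gap: 0.0682
```

Request:
move_arm:
  slide:
    - [-0.0135,-0.18,0]
    - [-0.0135,-0.18,0]
    - [-0.0135,-0.18,0]
    - [-0.0135,-0.18,0]
    - [-0.0135,-0.18,0]
  turn:
    - [0,0,-0.343]
    - [0,0,-0.343]
    - [0,0,-0.343]
    - [0,0,-0.343]
    - [0,0,-0.343]
  fingers: [0.2,0.2,0.2,0.2,0.2]

```text
t: 8.28
tool_pos: [0.4392, -0.2081, 0.1088]
tool_rot: [[0.294, 0.956, 0.001], [0.956, -0.294, -0.001], [-0.0, 0.001, -1.0]]
contact_force: [0.5, -0.1, -0.2]
finger_gap: 0.0686
```

```bash
python3 - <<'E'
from h import *
im=r.camera("top");cv2.imwrite("pics/top1.png",im)
print("green",find(im,"green",(210,205,290,255),.046))
for c,(u,v) in dict(red=(398,254),blue=(370,220),white=(402,221)).items():
    print("case",c,find(im,c,(u-15,v-15,u+15,v+15),.044))
E
```

```text
green (array([217.2, 229.7]), array([0.4675, 0.2381]), 5.9, array([50., 45.]))
case red (array([401.6, 257.7]), array([ 0.4168, -0.317 ]), 43.0, array([30., 57.]))
case blue None
case white (array([398.3, 224.3]), array([ 0.5222, -0.3047]), 2.1, array([74., 75.]))
```

Green is standing in the tray. The arm hides the others, but my earlier measurements stand. Next is yellow.

Request:
move_arm:
  slide:
    - [0,0.006,-0.13]
    - [0,0,-0.12]
    - [0,0,-0.085]
    - [0,0,-0.042]
    - [0,0,0]
  turn:
    - [0,0,0]
    - [0,0,0]
    - [0,0,0]
    - [0,0,0]
    - [0,0,0]
  fingers: [0.2,0.2,0.2,0.2,0.2]

```text
t: 8.95
tool_pos: [0.4391, -0.2047, 0.014]
tool_rot: [[0.292, 0.956, -0.001], [0.956, -0.292, 0.001], [0.0, -0.001, -1.0]]
contact_force: [0.3, 0.4, 0.4]
finger_gap: 0.0686
```

Request:
move_arm:
  slide:
    - [0,0,0]
    - [0,0,0]
    - [0,0,0]
    - [0,0,0]
    - [0,0,0]
  turn:
    - [0,0,0]
    - [0,0,0]
    - [0,0,0]
    - [0,0,0]
    - [0,0,0]
  fingers: [1,1,1,1,1]

```text
t: 9.57
tool_pos: [0.441, -0.2061, 0.0161]
tool_rot: [[0.292, 0.956, 0.004], [0.956, -0.292, -0.003], [-0.001, 0.004, -1.0]]
contact_force: [1.7, 0.1, 7.0]
finger_gap: 0.049
```

Request:
move_arm:
  slide:
    - [0,0,0.08]
    - [0,0,0.12]
    - [0,0,0.12]
    - [0,0,0]
    - [0,0,0]
  turn:
    - [0,0,0]
    - [0,0,0]
    - [0,0,0]
    - [0,0,0]
    - [0,0,0]
  fingers: [1,1,1,1,1]

```text
t: 10.2
tool_pos: [0.4383, -0.2041, 0.0929]
tool_rot: [[0.292, 0.956, -0.002], [0.956, -0.292, 0.002], [0.001, -0.002, -1.0]]
contact_force: [0.2, 0.2, -4.1]
finger_gap: 0.0487
```

Request:
move_arm:
  slide:
    - [0,0,0]
    - [0,0,0]
    - [0,0,0]
    - [0,0,0]
    - [0,0,0]
  turn:
    - [0,0,0]
    - [0,0,0]
    - [0,0,0]
    - [0,0,0]
    - [0,0,0]
  fingers: [1,1,1,1,1]

```text
t: 10.82
tool_pos: [0.4393, -0.2049, 0.0943]
tool_rot: [[0.292, 0.956, 0.0], [0.956, -0.292, -0.0], [-0.0, 0.0, -1.0]]
contact_force: [-0.0, 0.0, -3.2]
finger_gap: 0.049
```

Yellow weighs about 3.2 N, so it is full. It goes to the middle tray place.

Request:
move_arm:
  slide:
    - [0.0167,0.1685,0]
    - [0.0167,0.1685,0]
    - [0.0167,0.1685,0]
    - [0.0167,0.1685,0]
    - [0.0167,0.1685,0]
  turn:
    - [0,0,0.381]
    - [0,0,0.381]
    - [0,0,0.381]
    - [0,0,0.381]
    - [0,0,0.381]
  fingers: [1,1,1,1,1]

```text
t: 11.45
tool_pos: [0.4603, 0.007, 0.0945]
tool_rot: [[0.096, 0.995, 0.001], [0.995, -0.096, -0.0], [-0.0, 0.001, -1.0]]
contact_force: [-0.3, -0.3, -2.1]
finger_gap: 0.0487
```

Request:
move_arm:
  slide:
    - [0.0167,0.1685,0]
    - [0.0167,0.1685,0]
    - [0.0167,0.1685,0]
    - [0.0167,0.1685,0]
    - [0,0,-0.08]
  turn:
    - [0,0,0.381]
    - [0,0,0.381]
    - [0,0,0.381]
    - [0,0,0.381]
    - [0,0,0]
  fingers: [1,1,1,1,1]

```text
t: 12.08
tool_pos: [0.4787, 0.177, 0.0759]
tool_rot: [[-0.066, 0.998, 0.005], [0.998, 0.066, 0.001], [0.001, 0.005, -1.0]]
contact_force: [-0.1, -0.9, -2.8]
finger_gap: 0.0493
```

Request:
move_arm:
  slide:
    - [0,0,-0.09]
    - [0,0,-0.06]
    - [0,0,-0.03]
    - [0,0,-0.015]
    - [0,0,0]
  turn:
    - [0,0,0]
    - [0,0,0]
    - [0,0,0]
    - [0,0,0]
    - [0,0,0]
  fingers: [1,1,1,1,1]

```text
t: 12.7
tool_pos: [0.4773, 0.1742, 0.0259]
tool_rot: [[-0.062, 0.998, 0.001], [0.998, 0.062, 0.0], [0.0, 0.001, -1.0]]
contact_force: [-0.2, 0.3, -2.3]
finger_gap: 0.0485
```

Request:
move_arm:
  slide:
    - [0,0,-0.012]
    - [0,0,-0.01]
    - [0,0,-0.006]
    - [0,0,0]
    - [0,0,0]
  turn:
    - [0,0,0]
    - [0,0,0]
    - [0,0,0]
    - [0,0,0]
    - [0,0,0]
  fingers: [1,1,1,1,1]

```text
t: 13.32
tool_pos: [0.4769, 0.1743, 0.0186]
tool_rot: [[-0.062, 0.998, 0.0], [0.998, 0.062, 0.0], [0.0, 0.0, -1.0]]
contact_force: [-0.3, 0.0, -2.2]
finger_gap: 0.0487
```

Request:
move_arm:
  slide:
    - [0,0,0]
    - [0,0,0]
    - [0,0,0.1]
    - [0,0,0.13]
    - [0,0,0.13]
  turn:
    - [0,0,0]
    - [0,0,0]
    - [0,0,0]
    - [0,0,0]
    - [0,0,0]
  fingers: [0.2,0.2,0.2,0.2,0.2]

```text
t: 13.95
tool_pos: [0.477, 0.1742, 0.1098]
tool_rot: [[-0.062, 0.998, 0.0], [0.998, 0.062, 0.0], [0.0, 0.0, -1.0]]
contact_force: [0.3, -0.2, 0.4]
finger_gap: 0.0684
```

Request:
move_arm:
  slide:
    - [-0.0187,-0.19,0]
    - [-0.0187,-0.19,0]
    - [-0.0187,-0.19,0]
    - [-0.0187,-0.19,0]
    - [-0.0187,-0.19,0]
  turn:
    - [0,0,-0.189]
    - [0,0,-0.189]
    - [0,0,-0.189]
    - [0,0,-0.189]
    - [0,0,-0.189]
  fingers: [0.2,0.2,0.2,0.2,0.2]

```text
t: 14.58
tool_pos: [0.4536, -0.0649, 0.1091]
tool_rot: [[0.037, 0.999, 0.001], [0.999, -0.037, -0.001], [-0.0, 0.001, -1.0]]
contact_force: [0.6, 0.1, 0.1]
finger_gap: 0.0681
```

Request:
move_arm:
  slide:
    - [-0.0187,-0.19,0]
    - [-0.0187,-0.19,0]
    - [-0.0187,-0.19,0]
    - [-0.0187,-0.19,0]
    - [-0.0187,-0.19,0]
  turn:
    - [0,0,-0.189]
    - [0,0,-0.189]
    - [0,0,-0.189]
    - [0,0,-0.189]
    - [0,0,-0.189]
  fingers: [0.2,0.2,0.2,0.2,0.2]

```text
t: 15.2
tool_pos: [0.43, -0.3026, 0.109]
tool_rot: [[0.136, 0.991, 0.001], [0.991, -0.136, -0.001], [-0.001, 0.001, -1.0]]
contact_force: [0.7, 0.1, 0.2]
finger_gap: 0.0683
```

Request:
move_arm:
  slide:
    - [0,0.004,-0.13]
    - [0,0,-0.12]
    - [0,0,-0.085]
    - [0,0,-0.042]
    - [0,0,0]
  turn:
    - [0,0,0]
    - [0,0,0]
    - [0,0,0]
    - [0,0,0]
    - [0,0,0]
  fingers: [0.2,0.2,0.2,0.2,0.2]

```text
t: 15.82
tool_pos: [0.43, -0.2996, 0.0141]
tool_rot: [[0.135, 0.991, -0.0], [0.991, -0.135, 0.001], [0.0, -0.001, -1.0]]
contact_force: [-0.2, -0.3, -0.0]
finger_gap: 0.0687
```

Request:
move_arm:
  slide:
    - [0,0,0]
    - [0,0,0]
    - [0,0,0]
    - [0,0,0]
    - [0,0,0]
  turn:
    - [0,0,0]
    - [0,0,0]
    - [0,0,0]
    - [0,0,0]
    - [0,0,0]
  fingers: [1,1,1,1,1]

```text
t: 16.45
tool_pos: [0.4311, -0.3008, 0.0158]
tool_rot: [[0.135, 0.991, 0.002], [0.991, -0.135, -0.002], [-0.002, 0.002, -1.0]]
contact_force: [-0.7, 0.6, 6.5]
finger_gap: 0.049
```

Request:
move_arm:
  slide:
    - [0,0,0.08]
    - [0,0,0.12]
    - [0,0,0.12]
    - [0,0,0]
    - [0,0,0]
  turn:
    - [0,0,0]
    - [0,0,0]
    - [0,0,0]
    - [0,0,0]
    - [0,0,0]
  fingers: [1,1,1,1,1]

```text
t: 17.08
tool_pos: [0.4296, -0.2992, 0.0932]
tool_rot: [[0.135, 0.991, -0.001], [0.991, -0.135, 0.001], [0.001, -0.001, -1.0]]
contact_force: [-0.7, 0.0, -0.7]
finger_gap: 0.049
```

Request:
move_arm:
  slide:
    - [0,0,0]
    - [0,0,0]
    - [0,0,0]
    - [0,0,0]
    - [0,0,0]
  turn:
    - [0,0,0]
    - [0,0,0]
    - [0,0,0]
    - [0,0,0]
    - [0,0,0]
  fingers: [1,1,1,1,1]

```text
t: 17.7
tool_pos: [0.4302, -0.2998, 0.0943]
tool_rot: [[0.135, 0.991, 0.0], [0.991, -0.135, -0.0], [-0.0, 0.0, -1.0]]
contact_force: [-0.2, 0.2, -0.5]
finger_gap: 0.0491
```

Red weighs about 0.5 N, so it is empty. A quick second check of the rack centre before placing it.

```bash
python3 - <<'E'
from h import *
im=cv2.imread("pics/top0.png");h=cv2.cvtColor(im,cv2.COLOR_BGR2HSV)
m=np.zeros(im.shape[:2],np.uint8);R=np.s_[150:203,232:360]
m[R]=((h[...,1]>90)&(h[...,2]>20)).astype(np.uint8)[R]*255
k=max(cv2.findContours(m,0,1)[0],key=cv2.contourArea)[:,0]
for z in(.0,.008): print("rack",z,cv2.minAreaRect((ray("top",k,z)[:,:2]*1000).astype(np.float32)))
# colour boundaries between dishes along the row, at mid height
H=h[...,0].astype(int)
for u in range(255,356,1):
    v=round(169.5+(u-253)*.148); 
    if u in(260,263) or any(abs(u-b)<4 for b in(264,286,307,329,351)): print(u,v,im[v,u].tolist(),end=";")
for u in (264,286,307,329,351): print(u,ray("top",(u,round(169.5+(u-253)*.148)),.008)[0].round(4))
E
```

```text
rack 0.0 ((656.1080322265625, 20.592300415039062), (364.1185302734375, 88.34767150878906), 86.56742095947266)
rack 0.008 ((654.0659790039062, 19.988784790039062), (362.1318359375, 87.8656997680664), 86.56739807128906)
260 171 [198, 207, 225];261 171 [198, 206, 224];262 171 [176, 182, 202];263 171 [125, 108, 121];264 171 [135, 63, 40];265 171 [139, 53, 12];266 171 [153, 57, 2];267 172 [179, 70, 13];283 174 [162, 60, 7];284 174 [135, 62, 24];285 174 [64, 75, 26];286 174 [37, 102, 17];287 175 [30, 107, 5];288 175 [40, 131, 20];289 175 [37, 136, 3];304 177 [37, 136, 2];305 177 [39, 122, 27];306 177 [24, 112, 78];307 177 [0, 124, 143];308 178 [0, 152, 187];309 178 [0, 162, 194];310 178 [0, 173, 206];326 180 [0, 205, 230];327 180 [0, 184, 216];328 181 [0, 101, 155];329 181 [0, 25, 157];330 181 [1, 8, 151];331 181 [0, 0, 155];332 181 [0, 1, 189];348 184 [4, 10, 182];349 184 [3, 13, 163];350 184 [12, 23, 98];351 184 [14, 25, 59];352 184 [28, 36, 67];353 184 [71, 80, 102];354 184 [115, 113, 132];264 [0.6676 0.1208 0.008 ]
286 [0.6622 0.051  0.008 ]
307 [ 0.6567 -0.0155  0.008 ]
329 [ 0.6481 -0.0852  0.008 ]
351 [ 0.6427 -0.1546  0.008 ]
```

Request:
move_arm:
  slide:
    - [0.1445,0.1222,0]
    - [0.1445,0.1222,0]
    - [0.1445,0.1222,0]
    - [0.1445,0.1222,0]
    - [0.1445,0.1222,0]
  turn:
    - [0,0,0.121]
    - [0,0,0.121]
    - [0,0,0.121]
    - [0,0,0.121]
    - [0,0,0.121]
  fingers: [1,1,1,1,1]

```text
t: 18.32
tool_pos: [0.6119, -0.1459, 0.0944]
tool_rot: [[0.072, 0.997, 0.0], [0.997, -0.072, -0.0], [-0.0, 0.0, -1.0]]
contact_force: [0.8, -0.1, -0.8]
finger_gap: 0.0492
```

Request:
move_arm:
  slide:
    - [0.1445,0.1222,0]
    - [0,0,-0.08]
    - [0,0,-0.08]
    - [0,0,-0.06]
    - [0,0,0]
  turn:
    - [0,0,0.121]
    - [0,0,0]
    - [0,0,0]
    - [0,0,0]
    - [0,0,0]
  fingers: [1,1,1,1,1]

```text
t: 18.95
tool_pos: [0.6447, -0.1167, 0.0369]
tool_rot: [[0.061, 0.998, -0.004], [0.998, -0.061, 0.002], [0.001, -0.004, -1.0]]
contact_force: [0.1, -0.0, -0.3]
finger_gap: 0.0491
```

```bash
python3 - <<'E'
from h import *
im=r.camera("scene");cv2.imwrite("pics/r1.png",cv2.resize(im[130:330,180:400],None,fx=3,fy=3,interpolation=cv2.INTER_CUBIC))
E
```

```text
(no output)
```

View pics/r1.png

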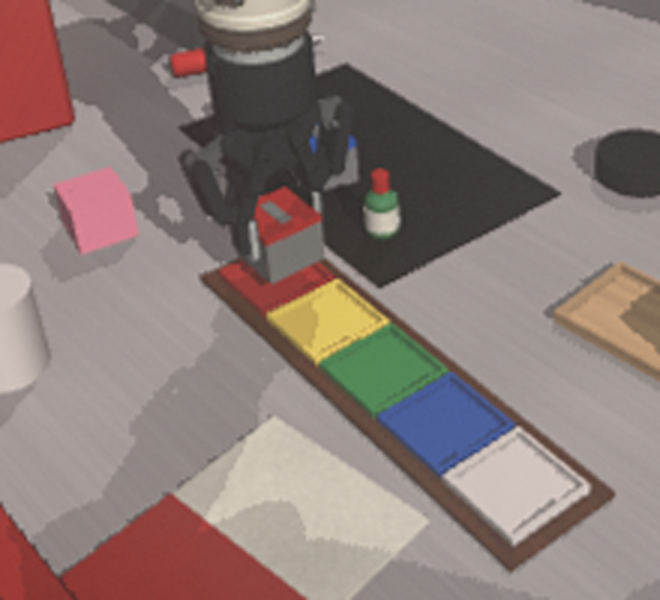

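The red case hovers square above the red dish (about 290,250 in the crop). Lowering it gently.

Request:
move_arm:
  slide:
    - [0,0,-0.03]
    - [0,0,-0.02]
    - [0,0,-0.01]
    - [0,0,-0.006]
    - [0,0,0]
  turn:
    - [0,0,0]
    - [0,0,0]
    - [0,0,0]
    - [0,0,0]
    - [0,0,0]
  fingers: [1,1,1,1,1]

```text
t: 19.62
tool_pos: [0.6469, -0.1164, 0.0228]
tool_rot: [[0.059, 0.998, -0.0], [0.998, -0.059, 0.0], [0.0, -0.0, -1.0]]
contact_force: [-0.3, 0.2, -0.9]
finger_gap: 0.0492
```

Request:
move_arm:
  slide:
    - [0,0,-0.003]
    - [0,0,-0.003]
    - [0,0,0]
    - [0,0,0]
    - [0,0,0]
  turn:
    - [0,0,0]
    - [0,0,0]
    - [0,0,0]
    - [0,0,0]
    - [0,0,0]
  fingers: [1,1,1,1,1]

```text
t: 20.25
tool_pos: [0.6469, -0.1165, 0.0213]
tool_rot: [[0.059, 0.998, 0.0], [0.998, -0.059, -0.0], [-0.0, 0.0, -1.0]]
contact_force: [0.1, -0.0, -0.7]
finger_gap: 0.0489
```

Request:
move_arm:
  slide:
    - [0,0,-0.003]
    - [0,0,-0.003]
    - [0,0,-0.003]
    - [0,0,0]
    - [0,0,0]
  turn:
    - [0,0,0]
    - [0,0,0]
    - [0,0,0]
    - [0,0,0]
    - [0,0,0]
  fingers: [1,1,1,1,1]

```text
t: 20.88
tool_pos: [0.6469, -0.1164, 0.0199]
tool_rot: [[0.059, 0.998, -0.0], [0.998, -0.059, -0.0], [-0.0, -0.0, -1.0]]
contact_force: [-3.0, 1.4, 5.3]
finger_gap: 0.049
```

Request:
move_arm:
  slide:
    - [0,0,0]
    - [0,0,0]
    - [0,0,0.1]
    - [0,0,0.13]
    - [0,0,0.13]
  turn:
    - [0,0,0]
    - [0,0,0]
    - [0,0,0]
    - [0,0,0]
    - [0,0,0]
  fingers: [0.2,0.2,0.2,0.2,0.2]

```text
t: 21.5
tool_pos: [0.6467, -0.1164, 0.1096]
tool_rot: [[0.06, 0.998, -0.0], [0.998, -0.06, 0.0], [0.0, -0.0, -1.0]]
contact_force: [1.3, -0.3, -0.7]
finger_gap: 0.0684
```

Request:
move_arm:
  slide:
    - [-0.122,-0.097,0]
    - [-0.122,-0.097,0]
    - [-0.122,-0.097,0]
    - [-0.122,-0.097,0]
    - [0,0,0]
  turn:
    - [0,0,-0.64]
    - [0,0,-0.64]
    - [0,0,-0.64]
    - [0,0,-0.64]
    - [0,0,0]
  fingers: [0.2,0.2,0.2,0.2,0.2]

```text
t: 22.12
tool_pos: [0.5234, -0.2148, 0.1089]
tool_rot: [[0.325, 0.946, -0.001], [0.946, -0.325, 0.0], [-0.0, -0.001, -1.0]]
contact_force: [0.2, 0.6, -0.5]
finger_gap: 0.0684
```

```bash
python3 - <<'E'
from h import *
im=r.camera("scene");cv2.imwrite("pics/r2.png",cv2.resize(im[130:330,180:400],None,fx=3,fy=3,interpolation=cv2.INTER_CUBIC))
E
```

```text
(no output)
```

View pics/r2.png

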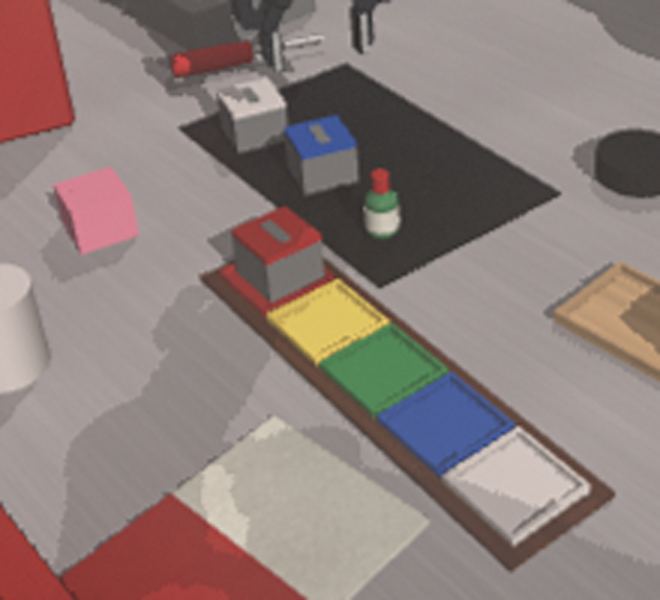

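Red sits level in its dish (275,255). Now blue.

Request:
move_arm:
  slide:
    - [0.004,0.004,-0.13]
    - [0,0,-0.12]
    - [0,0,-0.085]
    - [0,0,-0.042]
    - [0,0,0]
  turn:
    - [0,0,0]
    - [0,0,0]
    - [0,0,0]
    - [0,0,0]
    - [0,0,0]
  fingers: [0.2,0.2,0.2,0.2,0.2]

```text
t: 22.8
tool_pos: [0.5261, -0.2118, 0.0143]
tool_rot: [[0.321, 0.947, -0.001], [0.947, -0.321, 0.001], [0.0, -0.001, -1.0]]
contact_force: [0.6, 0.6, -0.0]
finger_gap: 0.0683
```

Request:
move_arm:
  slide:
    - [0,0,0]
    - [0,0,0]
    - [0,0,0]
    - [0,0,0]
    - [0,0,0]
  turn:
    - [0,0,0]
    - [0,0,0]
    - [0,0,0]
    - [0,0,0]
    - [0,0,0]
  fingers: [1,1,1,1,1]

```text
t: 23.42
tool_pos: [0.5271, -0.2132, 0.0163]
tool_rot: [[0.322, 0.947, 0.003], [0.947, -0.322, -0.001], [-0.001, 0.003, -1.0]]
contact_force: [1.1, 0.2, 5.9]
finger_gap: 0.0491
```

Request:
move_arm:
  slide:
    - [0,0,0.08]
    - [0,0,0.12]
    - [0,0,0.12]
    - [0,0,0]
    - [0,0,0]
  turn:
    - [0,0,0]
    - [0,0,0]
    - [0,0,0]
    - [0,0,0]
    - [0,0,0]
  fingers: [1,1,1,1,1]

```text
t: 24.05
tool_pos: [0.5253, -0.2121, 0.0943]
tool_rot: [[0.322, 0.947, -0.001], [0.947, -0.322, 0.001], [0.0, -0.001, -1.0]]
contact_force: [-0.7, 0.7, -1.3]
finger_gap: 0.0494
```

Request:
move_arm:
  slide:
    - [0,0,0]
    - [0,0,0]
    - [0,0,0]
    - [0,0,0]
    - [0,0,0]
  turn:
    - [0,0,0]
    - [0,0,0]
    - [0,0,0]
    - [0,0,0]
    - [0,0,0]
  fingers: [1,1,1,1,1]

```text
t: 24.68
tool_pos: [0.5259, -0.2125, 0.0948]
tool_rot: [[0.322, 0.947, -0.0], [0.947, -0.322, 0.0], [0.0, -0.0, -1.0]]
contact_force: [-0.2, -0.8, -1.8]
finger_gap: 0.0488
```

Ambiguous, since the reading is noisy. I'll average it over several samples.

```bash
python3 - <<'E'
from h import *
F=[];
for i in range(20):
    r.camera("top"); F.append(r.read_state()["contact_force"])
F=np.array(F); print(F.mean(0),F.std(0),r.read_state()["t"], F[:,2].round(1))
E
```

```text
[ 0.11281995 -0.12016551 -0.701122  ] [0.57172855 0.43331915 0.5268168 ] 25.675 [-0.4 -0.8 -1.3  0.2 -0.5 -1.4 -0.9 -0.1 -1.  -1.1  0.1 -0.8 -1.2 -1.5
 -1.2  0.2 -0.1 -0.5 -0.8 -1.1]
```

Blue averages 0.70 ± 0.12 N, about 70 g, so it is empty and goes to the blue dish.

Request:
move_arm:
  slide:
    - [0.0763,0.1723,0.06]
    - [0.0763,0.1723,0.06]
    - [0.0763,0.1723,0]
    - [0.0763,0.1723,0]
    - [0.0763,0.1723,0]
  turn:
    - [0,0,0.367]
    - [0,0,0.367]
    - [0,0,0.367]
    - [0,0,0.367]
    - [0,0,0.367]
  fingers: [1,1,1,1,1]

```text
t: 26.3
tool_pos: [0.6218, 0.0043, 0.1249]
tool_rot: [[0.134, 0.991, 0.0], [0.991, -0.134, -0.0], [-0.0, 0.0, -1.0]]
contact_force: [1.2, -0.9, -1.2]
finger_gap: 0.0488
```

Request:
move_arm:
  slide:
    - [0.0763,0.1723,0]
    - [0.0763,0.1723,0]
    - [0,0,-0.1]
    - [0,0,-0.1]
    - [0,0,0]
  turn:
    - [0,0,0.367]
    - [0,0,0.367]
    - [0,0,0]
    - [0,0,0]
    - [0,0,0]
  fingers: [1,1,1,1,1]

```text
t: 26.92
tool_pos: [0.6572, 0.0893, 0.072]
tool_rot: [[0.058, 0.998, -0.006], [0.998, -0.058, 0.0], [-0.0, -0.006, -1.0]]
contact_force: [-0.3, -0.8, 0.3]
finger_gap: 0.0488
```

Request:
move_arm:
  slide:
    - [0,0,-0.09]
    - [0,0,-0.06]
    - [0,0,0]
    - [0,0,0]
    - [0,0,0]
  turn:
    - [0,0,0]
    - [0,0,0]
    - [0,0,0]
    - [0,0,0]
    - [0,0,0]
  fingers: [1,1,1,1,1]

```text
t: 27.55
tool_pos: [0.6602, 0.089, 0.0383]
tool_rot: [[0.059, 0.998, 0.002], [0.998, -0.059, -0.0], [0.0, 0.002, -1.0]]
contact_force: [-0.1, -0.4, -0.2]
finger_gap: 0.0493
```

Pose matches the target (0.6595, 0.089). Lowering 18.5 mm until it touches, then checking the force.

Request:
move_arm:
  slide:
    - [0,0,-0.03]
    - [0,0,-0.02]
    - [0,0,-0.012]
    - [0,0,-0.006]
    - [0,0,0]
  turn:
    - [0,0,0]
    - [0,0,0]
    - [0,0,0]
    - [0,0,0]
    - [0,0,0]
  fingers: [1,1,1,1,1]

```text
t: 28.18
tool_pos: [0.6596, 0.0891, 0.0204]
tool_rot: [[0.059, 0.998, 0.0], [0.998, -0.059, -0.0], [0.0, 0.0, -1.0]]
contact_force: [-0.0, -0.7, -1.2]
finger_gap: 0.0489
```

Request:
move_arm:
  slide:
    - [0,0,-0.003]
    - [0,0,-0.003]
    - [0,0,0]
    - [0,0,0]
    - [0,0,0]
  turn:
    - [0,0,0]
    - [0,0,0]
    - [0,0,0]
    - [0,0,0]
    - [0,0,0]
  fingers: [1,1,1,1,1]

```text
t: 28.8
tool_pos: [0.6597, 0.0891, 0.0203]
tool_rot: [[0.058, 0.998, 0.0], [0.998, -0.058, -0.0], [-0.0, 0.0, -1.0]]
contact_force: [-4.2, -0.0, 9.0]
finger_gap: 0.0491
```

Request:
move_arm:
  slide:
    - [0,0,0]
    - [0,0,0]
    - [0,0,0.1]
    - [0,0,0.13]
    - [0,0,0.13]
  turn:
    - [0,0,0]
    - [0,0,0]
    - [0,0,0]
    - [0,0,0]
    - [0,0,0]
  fingers: [0.2,0.2,0.2,0.2,0.2]

```text
t: 29.42
tool_pos: [0.6592, 0.089, 0.1092]
tool_rot: [[0.059, 0.998, -0.001], [0.998, -0.059, 0.0], [0.0, -0.001, -1.0]]
contact_force: [-0.5, -0.2, 0.4]
finger_gap: 0.068
```

Request:
move_arm:
  slide:
    - [-0.0582,-0.1784,0]
    - [-0.0582,-0.1784,0]
    - [-0.0582,-0.1784,0]
    - [-0.0582,-0.1784,0]
    - [-0.0582,-0.1784,0]
  turn:
    - [0,0,-0.243]
    - [0,0,-0.243]
    - [0,0,-0.243]
    - [0,0,-0.243]
    - [0,0,-0.243]
  fingers: [0.2,0.2,0.2,0.2,0.2]

```text
t: 30.05
tool_pos: [0.5861, -0.1353, 0.1086]
tool_rot: [[0.186, 0.983, 0.0], [0.983, -0.186, -0.0], [-0.0, 0.0, -1.0]]
contact_force: [0.3, -0.1, 0.1]
finger_gap: 0.0682
```

Request:
move_arm:
  slide:
    - [-0.0582,-0.1784,0]
    - [-0.0582,-0.1784,0]
    - [-0.0582,-0.1784,0]
    - [-0.0582,-0.1784,0]
    - [0,0,0]
  turn:
    - [0,0,-0.243]
    - [0,0,-0.243]
    - [0,0,-0.243]
    - [0,0,-0.243]
    - [0,0,0]
  fingers: [0.2,0.2,0.2,0.2,0.2]

```text
t: 30.68
tool_pos: [0.5274, -0.3156, 0.1088]
tool_rot: [[0.288, 0.958, 0.0], [0.958, -0.288, -0.001], [-0.001, 0.001, -1.0]]
contact_force: [0.1, -1.0, -0.1]
finger_gap: 0.0687
```

```bash
python3 - <<'E'
from h import *
im=r.camera("scene");cv2.imwrite("pics/b2.png",cv2.resize(im[130:330,200:480],None,fx=2.8,fy=2.8,interpolation=cv2.INTER_CUBIC))
E
```

```text
(no output)
```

View pics/b2.png

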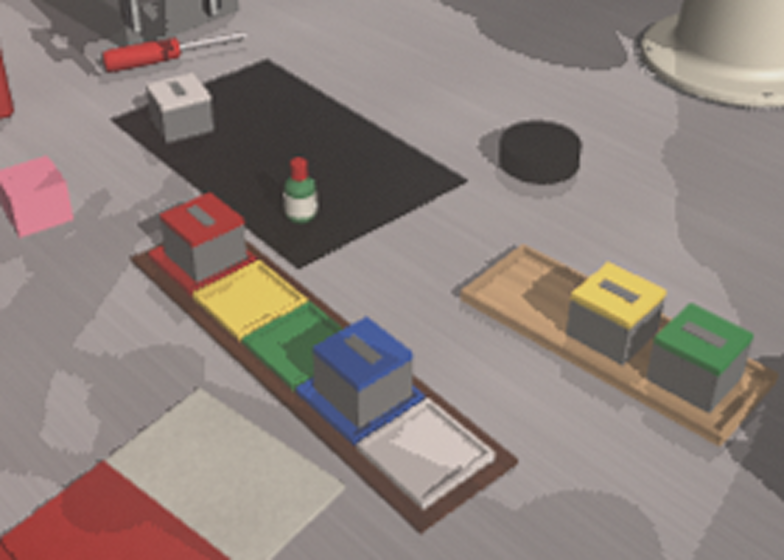

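Blue and red sit level in their dishes, and yellow and green stand upright in the tray. Now white.

Request:
move_arm:
  slide:
    - [0.003,0.004,-0.13]
    - [0,0,-0.12]
    - [0,0,-0.085]
    - [0,0,-0.042]
    - [0,0,0]
  turn:
    - [0,0,0]
    - [0,0,0]
    - [0,0,0]
    - [0,0,0]
    - [0,0,0]
  fingers: [0.2,0.2,0.2,0.2,0.2]

```text
t: 31.35
tool_pos: [0.5292, -0.3109, 0.0142]
tool_rot: [[0.283, 0.959, -0.001], [0.959, -0.283, 0.001], [0.0, -0.001, -1.0]]
contact_force: [-0.5, -0.2, 0.9]
finger_gap: 0.0683
```

Request:
move_arm:
  slide:
    - [0,0,0]
    - [0,0,0]
    - [0,0,0]
    - [0,0,0]
    - [0,0,0]
  turn:
    - [0,0,0]
    - [0,0,0]
    - [0,0,0]
    - [0,0,0]
    - [0,0,0]
  fingers: [1,1,1,1,1]

```text
t: 31.98
tool_pos: [0.5306, -0.3125, 0.0165]
tool_rot: [[0.284, 0.959, 0.003], [0.959, -0.284, -0.002], [-0.002, 0.004, -1.0]]
contact_force: [1.6, -0.6, 5.8]
finger_gap: 0.0491
```

Request:
move_arm:
  slide:
    - [0,0,0.08]
    - [0,0,0.12]
    - [0,0,0.12]
    - [0,0,0]
    - [0,0,0]
  turn:
    - [0,0,0]
    - [0,0,0]
    - [0,0,0]
    - [0,0,0]
    - [0,0,0]
  fingers: [1,1,1,1,1]

```text
t: 32.6
tool_pos: [0.5283, -0.3106, 0.0933]
tool_rot: [[0.284, 0.959, -0.002], [0.959, -0.284, 0.002], [0.001, -0.002, -1.0]]
contact_force: [0.2, -0.6, -2.9]
finger_gap: 0.049
```

Request:
move_arm:
  slide:
    - [0,0,0.06]
    - [0,0,0.06]
    - [0,0,0]
    - [0,0,0]
    - [0,0,0]
  turn:
    - [0,0,0]
    - [0,0,0]
    - [0,0,0]
    - [0,0,0]
    - [0,0,0]
  fingers: [1,1,1,1,1]

```text
t: 33.22
tool_pos: [0.5288, -0.311, 0.1239]
tool_rot: [[0.284, 0.959, -0.001], [0.959, -0.284, 0.001], [0.001, -0.001, -1.0]]
contact_force: [0.2, 0.1, -2.7]
finger_gap: 0.0489
```

```bash
python3 - <<'E'
from h import *
F=[]
for i in range(12):
    r.camera("top"); F.append(r.read_state()["contact_force"])
print(np.mean(F,0),r.read_state()["tool_pos"])
E
```

```text
[-0.27076361  0.00693151 -2.75165362] [ 0.52921684 -0.31136696  0.12456689]
```

White weighs 2.75 N, so it is full. It goes to the last tray place.

Request:
move_arm:
  slide:
    - [-0.0214,0.1845,0]
    - [-0.0214,0.1845,0]
    - [-0.0214,0.1845,0]
    - [-0.0214,0.1845,0]
    - [-0.0214,0.1845,0]
  turn:
    - [0,0,0.371]
    - [0,0,0.371]
    - [0,0,0.371]
    - [0,0,0.371]
    - [0,0,0.371]
  fingers: [1,1,1,1,1]

```text
t: 34.45
tool_pos: [0.5023, -0.0793, 0.1248]
tool_rot: [[0.092, 0.996, 0.001], [0.996, -0.092, -0.0], [-0.0, 0.001, -1.0]]
contact_force: [1.0, 0.0, -3.0]
finger_gap: 0.0489
```

Request:
move_arm:
  slide:
    - [-0.0214,0.1845,0]
    - [-0.0214,0.1845,0]
    - [-0.0214,0.1845,0]
    - [-0.0214,0.1845,0]
    - [0,0,-0.1]
  turn:
    - [0,0,0.371]
    - [0,0,0.371]
    - [0,0,0.371]
    - [0,0,0.371]
    - [0,0,0]
  fingers: [1,1,1,1,1]

```text
t: 35.08
tool_pos: [0.4825, 0.1066, 0.1014]
tool_rot: [[-0.067, 0.998, 0.005], [0.998, 0.067, 0.001], [0.0, 0.005, -1.0]]
contact_force: [0.3, 1.0, -3.7]
finger_gap: 0.049
```

Request:
move_arm:
  slide:
    - [0,0,-0.12]
    - [0,0,-0.1]
    - [0,0,-0.05]
    - [0,0,-0.024]
    - [0,0,0]
  turn:
    - [0,0,0]
    - [0,0,0]
    - [0,0,0]
    - [0,0,0]
    - [0,0,0]
  fingers: [1,1,1,1,1]

```text
t: 35.7
tool_pos: [0.4815, 0.1037, 0.0264]
tool_rot: [[-0.062, 0.998, 0.001], [0.998, 0.062, -0.0], [-0.0, 0.001, -1.0]]
contact_force: [-0.7, -0.0, -2.9]
finger_gap: 0.049
```

Request:
move_arm:
  slide:
    - [0,0,-0.012]
    - [0,0,-0.01]
    - [0,0,-0.006]
    - [0,0,0]
    - [0,0,0]
  turn:
    - [0,0,0]
    - [0,0,0]
    - [0,0,0]
    - [0,0,0]
    - [0,0,0]
  fingers: [1,1,1,1,1]

```text
t: 36.33
tool_pos: [0.4811, 0.1038, 0.0191]
tool_rot: [[-0.062, 0.998, 0.0], [0.998, 0.062, 0.0], [0.0, 0.0, -1.0]]
contact_force: [0.8, -0.2, -2.8]
finger_gap: 0.0491
```

Request:
move_arm:
  slide:
    - [0,0,-0.003]
    - [0,0,-0.003]
    - [0,0,0]
    - [0,0,0]
    - [0,0,0]
  turn:
    - [0,0,0]
    - [0,0,0]
    - [0,0,0]
    - [0,0,0]
    - [0,0,0]
  fingers: [1,1,1,1,1]

```text
t: 36.95
tool_pos: [0.4812, 0.1039, 0.0188]
tool_rot: [[-0.062, 0.998, -0.0], [0.998, 0.062, -0.0], [-0.0, -0.0, -1.0]]
contact_force: [-6.4, 1.2, 10.6]
finger_gap: 0.0491
```

Touched down. Releasing, lifting and backing off toward the base for a clear view.

Request:
move_arm:
  slide:
    - [0,0,0]
    - [0,0,0]
    - [0,0,0.1]
    - [0,0,0.13]
    - [0,0,0.13]
  turn:
    - [0,0,0]
    - [0,0,0]
    - [0,0,0]
    - [0,0,0]
    - [0,0,0]
  fingers: [0.2,0.2,0.2,0.2,0.2]

```text
t: 37.58
tool_pos: [0.481, 0.1037, 0.1083]
tool_rot: [[-0.062, 0.998, -0.0], [0.998, 0.062, 0.0], [0.0, -0.0, -1.0]]
contact_force: [0.9, 0.1, 0.3]
finger_gap: 0.0677
```

Request:
move_arm:
  slide:
    - [-0.1,-0.1,0.12]
    - [-0.1,-0.1,0.12]
    - [-0.1,-0.1,0.1]
    - [-0.1,-0.1,0]
    - [0,0,0]
  turn:
    - [0,0,0]
    - [0,0,0]
    - [0,0,0]
    - [0,0,0]
    - [0,0,0]
  fingers: [0.2,0.2,0.2,0.2,0.2]

```text
t: 38.2
tool_pos: [0.3805, 0.0028, 0.1928]
tool_rot: [[-0.059, 0.998, 0.001], [0.998, 0.059, -0.001], [-0.001, 0.001, -1.0]]
contact_force: [-0.1, 0.6, 0.2]
finger_gap: 0.0686
```

```bash
python3 - <<'E'
from h import *
im=r.camera("scene");cv2.imwrite("pics/end.png",cv2.resize(im[130:330,200:480],None,fx=2.8,fy=2.8,interpolation=cv2.INTER_CUBIC))
t=r.camera("top"); cv2.imwrite("pics/endtop.png",t)
print(find(t,"green",(205,205,290,255),.046),find(t,"yellow",(225,205,290,255),.046),find(t,"white",(245,212,280,245),.046))
E
```

```text
(array([216.2, 229.7]), array([0.4671, 0.2412]), 3.6, array([48., 53.])) (array([239.2, 229.3]), array([0.4726, 0.174 ]), 0.2, array([57., 57.])) (array([263.7, 235.2]), array([0.4684, 0.1009]), 3.6, array([69., 95.]))
```

View pics/end.png

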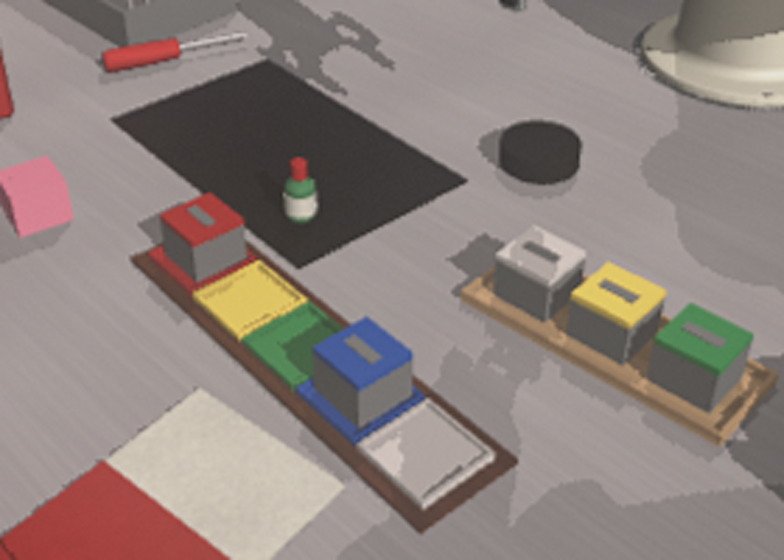

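View pics/endtop.png

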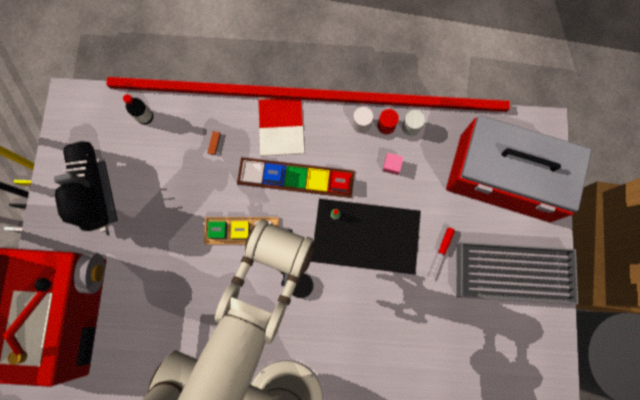

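All five cases stand in place: the tray holds white, yellow and green, and the dishes hold red and blue. The bottle (335,214) and screwdriver (440,250) have not moved. Handing in.

```bash
python3 -c "
from station import r; print(r.sign_off())"
```

```text
the job is handed in; nothing more can be done
None
```

The job is done and handed in, at about 38 s of the 70 s allowed. I weighed each case in the gripper:

| Case | Force in the gripper | Contents | Placed |
|---|---|---|---|
| Green | about 3.0 N | full | order tray |
| Yellow | about 3.2 N | full | order tray |
| White | 2.75 N | full | order tray |
| Red | about 0.6 N | empty | red dish |
| Blue | 0.70 N (average of 20 readings) | empty | blue dish |

**Last checks:** The final pictures show all five cases upright, three in the tray and two in their own dishes. The bottle, the screwdriver and the pink block are where they were, and the arm is clear of everything.

**What was less than clean:**
- **Blue's weight:** its first readings were unclear (-1.3 and -1.8 N), so I averaged 20 samples.
- **Yellow's release:** I let go before the force showed it touching the tray floor, so it may have dropped a millimetre or less.
- **White's position:** the arm partly hid white in the final top view, so its colour fit there was unreliable (69 x 95 mm). I confirmed it from the scene view instead.

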